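# Nest the loose tumbler and push the tumbler tray home

## Robot

A 6-joint arm with a two-finger parallel gripper is mounted at the origin on the work surface. World frame = base frame: x ahead of the robot, y to its left, z up, the work surface at z = 0. Lengths are in m, angles in rad, forces in N, time in s.
With the tool pointing down it reaches from about 0.25 to 0.725 m from the base axis. Payload 4 kg.
Tool frame: the origin (TCP) lies between the finger pads; the fingertips stand 17 mm ahead of it and the grasp point (between the pads) lies 2 mm behind it; z points along the fingers, y is the direction in which the jaws open and shut (so a half turn about z gives the same grasp; the last joint's range is limited). The gripper opens to 85 mm and grips with 20 to 120 N. Pads are 22 mm wide; open, the fingers measure 114 mm over their backs; the gripper's body (76 mm by 85 mm) begins 54 mm behind the grasp point. The pads swing forward as they close: fully open they stand 13 mm farther back than shut.
Start: joints at [1.114, 0.241, 0.005, 1.335, 0, 1.571], TCP at [0.221, 0.449, 0.248] pointing down, gripper open.
Joint ranges: [-2.72, 2.72], [-1.05, 1.87], [-1.09, 1.28], [-1.99, 2.15], [-1.42, 1.44], [-3.14, 3.14]. Speed limits (rad/s): [2.79, 2.79, 3.14, 3.14, 3.14, 3.14].

## Interface

Orientations are given as a unit quaternion [x, y, z, w].
In Python, from workcell import readout, viewer, order gives the robot as it stands. The module is installed in compiled form; this text tells all that it offers.
- The arm moves only by the shell command python3 -m crank 'ROWS'. ROWS is text: rows parted by semicolons, each of 7 numbers parted by spaces: the shift along the tool's x, y, z in m, then the turn, a rotation vector about the tool's x, y, z in rad, then the gripper's target within -1 to 1 (shut at 1, half-way at 0, fully open at -1). A call has 1 to 20 rows; each row shifts and turns the pose as measured when the row begins, along the tool's axes as they then stand; what a row does not reach is not made up. A row lasts 1/12 s, in which the tool goes at most 41.7 mm and 7.16 degrees, less where a joint would pass 70% of its speed; a pose out of reach is approached as far as the arm can. A call with a gripper value outside its range is refused whole. The fingers move at their own pace and stop on an object; the grip force is fixed at half the most. Time passes only in rows, so rows that do not move let the fingers close. It gives the time, the measured TCP pose, the force and the opening at its end, in the units of the state.
- readout.get_obs(): the state, without advancing time (a new reading comes with each control period).
- viewer.camera(name): name is "side" or "top"; returns the picture (420x560x3 uint8, red, green, blue); there is no depth.
- viewer.calibration(name): a dict with "fx", "fy", "cx", "cy" (pixels), "eye" and "rotation" of the camera in the world. Camera axes: x right, y down, z forward; pixel columns grow to the right and rows downward; lengths in m; the calibration is good to about 2 mm. A picture is of the moment at which its call begins. calibration takes no time and is no camera call.
- order.job_done(): hands the job in, once; it reports no verdict.
The state is a dict: "clock": time; "joint_pos": joint angles; "joint_vel": joint speeds; "tau": joint torques, N m; "eef_pos": TCP position; "tool_rot": TCP orientation; "ft_force": force on the tool from outside, world axes, zero at the start; "ft_torque": the same for the moment, N m; "grip_width": finger opening in m.
Only numpy, scipy, OpenCV 4.12 (cv2) and the standard library are available. Lean on these libraries where they do the work, as an engineer would, in place of code of your own. Each camera call takes 0.05 s, during which the arm holds its last target. There are 200 camera calls.

## Task

Put the loose tapered tumbler, mouth down, over the single upside-down tumbler on the pulled-out tray, and press it down lightly until it stands level with the nested pair beside it: no deeper, or the two will jam. Then push the tray fully home under its rack, let go, and leave the other things on the table where they are.

Things in the scene. Friction and masses are not known exactly. Their poses are not given: they have to be found in the camera images.
- tumbler_mid (a point): the loose white plastic tumbler, standing mouth down on the table: a hollow cone 110 mm tall, 86 mm across at the open mouth (bottom), 58 mm at the flat closed end (top), wall 2.5 mm, 120 g. The point is on its axis, half-way up (55 mm above the mouth, 55 mm below the flat top); z is its axis, pointing from the mouth to the closed end (up)
- lone_top (a point): centre of the flat top of the single upside-down white tumbler (same size as the loose one) fixed on the sliding tray, on the tray's left half as seen by the robot; its mouth rests on the tray floor, 14 mm above the table, so this top is 124 mm above it. x points the way the tray slides home (away from the robot), z up. A black rubber collar (92 mm across, 10 mm thick) grips it; the loose tumbler's mouth lands on the collar's top, at first 66 mm above the tray floor
- pair_mid (a point): middle of the upper tumbler of the finished nested pair fixed on the same tray, 124 mm to the right of the single tumbler: on its axis, 55 mm below its flat top (164 mm above the table). A correctly nested loose tumbler has its own middle at this height. Axes as lone_top
- tray_front (a point): centre of the outer face of the tray's upright steel front plate (250 mm wide, 44 mm high, from 8 to 52 mm above the table), 35 mm above the table; x points the way the tray slides home, square to the plate. The tumblers' axes lie 100 mm behind it. The table in front of the plate is clear
- tray (a joint): how far the tray is pulled out of its rack towards the robot, m: 0 is fully home (a firm stop), at the start 0.09 to 0.12; sliding takes about 3 N and it stays where it is left. At home the tumblers stand under the rack's wire top, whose underside is 178 mm above the table
- collar (a joint): how far the rubber collar has been pushed down the single tumbler, m: 0 at the start, 0.026 when the tumblers are level with the pair, 0.034 and more is jammed. It starts to slide at about 6 N, takes about 10 N at 0.026, and stays where it is left; the tumbler's weight alone does not move it
- rack: the fixed steel rack that carries the tray: origin on the table under the point midway between the two tumbler axes when the tray is home; x points the way the tray slides home. Frame 200 by 290 mm; its wire top (186 mm high) begins 16 mm past the origin along x
- mug: a white mug, 80 mm across, 85 mm tall; a bystander, not to be disturbed; origin at the centre of its underside
- bowl: a small white bowl, 90 mm across, 45 mm tall; a bystander, not to be disturbed; origin at the centre of its underside
- spoon: a steel spoon, 170 mm long; a bystander, not to be disturbed; origin at the centre of its underside
- sanitizer: a clear bottle, 64 mm across, 150 mm tall; a bystander, not to be disturbed; origin at the centre of its underside
- squeezer: a yellow squeeze bottle, 58 mm across, 180 mm tall; a bystander, not to be disturbed; origin at the centre of its underside
- tongs: a pair of steel forceps, 140 mm long; a bystander, not to be disturbed; origin at the centre of its underside

How it is judged:
By the outcome, as a careful person would: the job done as asked, in the order asked, and still so for the second after the job is handed in, with the robot touching nothing.
It also fails if it takes over 61 s, if anything falls off the work surface, if the arm or the gripper's body presses on something with over 40 N, if the wrist force passes 120 N, or if a joint passes its speed limit or range.

## Working session

There is one attempt and no reset: what is moved stays moved. The work goes in short steps, Python scripts to look and compute and a shell command to move; the robot and the scene stay as the last step left them, time stands still between calls to the robot, and variables do not carry over. Pictures are saved under pics/ and viewed, about 8 in all and at most 12, crops included, and the job is handed in when it is done.

```bash
mkdir -p pics
cat > h.py <<'E'
import numpy as np, cv2
from workcell import readout, viewer, order
from scipy.spatial.transform import Rotation as R
def ray(name,u,v):
    c=viewer.calibration(name); d=np.array([(u-c["cx"])/c["fx"],(v-c["cy"])/c["fy"],1.])
    return np.array(c["eye"]),np.array(c["rotation"])@d
def plane(name,u,v,z):
    e,d=ray(name,u,v); return e+d*(z-e[2])/d[2]
def proj(name,p):
    c=viewer.calibration(name); q=np.array(c["rotation"]).T@(np.array(p)-c["eye"])
    return np.array([c["fx"]*q[0]/q[2]+c["cx"],c["fy"]*q[1]/q[2]+c["cy"]])
def shot(name,f):
    im=viewer.camera(name)[:,:,::-1].copy(); cv2.imwrite(f"pics/{f}.png",im); return im
E
python3 - <<'E'
from h import *
a=shot("top","t0");b=shot("side","s0")
for n in("top","side"):
    c=viewer.calibration(n);print(n,c)
o=readout.get_obs();print(o)
E
```

```text
top {'fx': 393.68810424833634, 'fy': 393.68810424833634, 'cx': 281.9789020753305, 'cy': 210.12601538197524, 'eye': array([ 0.40181035, -0.05487772,  1.15401593]), 'rotation': array([-0.70271086,  0.7078991 , -0.05330046,  0.0472798 ])}
side {'fx': 500.463404203536, 'fy': 500.463404203536, 'cx': 282.2960741310453, 'cy': 211.04576034485459, 'eye': array([ 0.3699071 , -0.85286818,  1.09282711]), 'rotation': array([ 0.93179396, -0.11859598,  0.03809911, -0.34094495])}
{'clock': 0.1, 'joint_pos': array([ 1.11403244e+00,  2.41378669e-01,  3.84782644e-03,  1.33518834e+00,
       -3.26709278e-06,  1.57078113e+00]), 'joint_vel': array([ 0.00049027, -0.00244206,  0.0043677 , -0.00018504, -0.00073728,
        0.00016379]), 'tau': array([ 3.81360987e-04, -3.73138654e+01,  2.53009790e+01,  1.08488963e-02,
        3.43782176e-05,  6.72535137e-06]), 'eef_pos': array([0.22028827, 0.44826239, 0.2474772 ]), 'tool_rot': array([ 2.26394273e-01,  9.74035271e-01, -9.36832936e-04, -2.16085274e-04]), 'ft_force': array([-0.81342863, -0.11469084, -0.05821923]), 'ft_torque': array([-0.01452956, -0.02339542, -0.00100983]), 'grip_width': 0.08527933030942128}
```

View pics/t0.png

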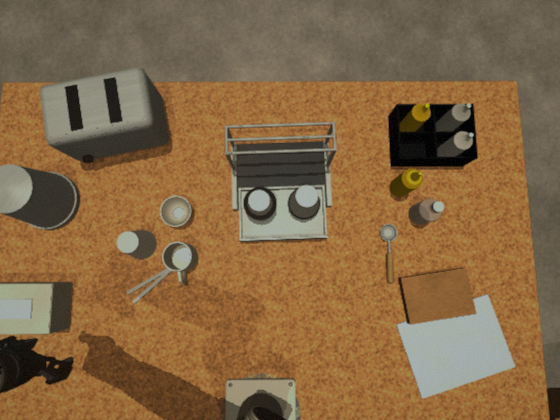

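View pics/s0.png

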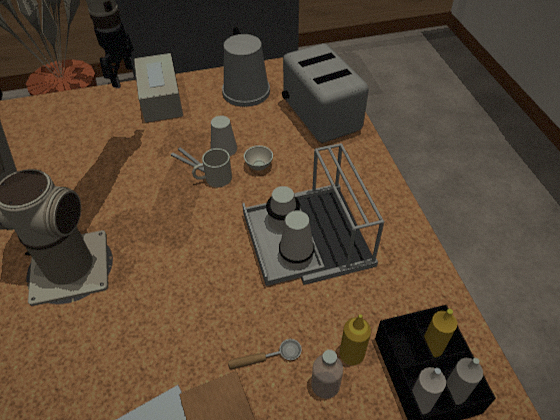

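Top view: the loose tumbler's flat top is at about (128,242), the mug at (178,257), the bowl at (176,212) and the tongs at (150,285). The lone tumbler's top is at (259,197), the pair's at (304,195), and the tray front is near row 240.

```bash
sed -i 's/np.array(c\["rotation"\])/R.from_quat(c["rotation"]).as_matrix()/' h.py
python3 - <<'E'
from h import *
t=cv2.imread("pics/t0.png");s=cv2.imread("pics/s0.png")
print(proj("top",[0.22,0.448,0.25]))
a=cv2.resize(t[220:310,105:205],None,fx=4,fy=4,interpolation=cv2.INTER_CUBIC)
b=cv2.resize(t[170:260,225:340],None,fx=4,fy=4,interpolation=cv2.INTER_CUBIC)[:, :400]
c=cv2.resize(s[180:280,240:340],None,fx=4,fy=4,interpolation=cv2.INTER_CUBIC)[:240]
c=cv2.resize(s[105:165,195:295],None,fx=4,fy=4,interpolation=cv2.INTER_CUBIC)
d=cv2.resize(s[180:240,250:350],None,fx=4,fy=4,interpolation=cv2.INTER_CUBIC)
cv2.imwrite("pics/c0.png",np.vstack([np.hstack([a,b]),np.hstack([c,d])])[:600])
# bright blobs
for n,im in(("top",t),("side",s)):
    h=cv2.cvtColor(im,cv2.COLOR_BGR2HSV)
    m=((h[...,1]<60)&(h[...,2]>165)).astype(np.uint8)
    k,l,st,ce=cv2.connectedComponentsWithStats(m)
    for i in range(1,k):
        if 40<st[i,4]<3000: print(n,st[i],ce[i].round(1))
for n,z in(((128,242),.11),((259.5,197),.124),((304,195),.164),((238,241),.052),((327,238),.052),((178,257),.085),((176,212),.045)): print(n,plane("top",*n,z).round(3))
for n,z in(((221,122),.11),((283,194),.124),((297,218),.164)): print(n,plane("side",*n,z).round(3))
E
```

```text
[ 50.36447061 352.03871051]
top [327 174   5  31 101] [328.5 189.1]
top [232 176   4  32  91] [233.8 192.2]
top [ 243  186   80   50 1870] [287.9 216. ]
top [ 18 188  13  13  72] [ 25.1 193.6]
top [249 191  20  19 311] [258.5 200. ]
top [434 202  10   9  74] [438.5 206. ]
top [174 206  12  14  95] [179.2 212.5]
top [117 232  21  20 327] [127.1 241.6]
top [173 248  18  21 272] [181.6 257.7]
top [  0 285  31  37 783] [ 13.3 304.7]
top [ 31 308  18  25 214] [ 42.1 323.1]
top [288 384   7  36 138] [291.5 401.2]
(128, 242) [0.469 0.343 0.11 ]
(259.5, 197) [ 0.585 -0.005  0.124]
(304, 195) [ 0.582 -0.12   0.164]
(238, 241) [0.473 0.059 0.052]
(327, 238) [ 0.48  -0.19   0.052]
(178, 257) [0.429 0.216 0.085]
(176, 212) [0.557 0.236 0.045]
(221, 122) [0.473 0.341 0.11 ]
(283, 194) [ 0.578 -0.003  0.124]
(297, 218) [ 0.583 -0.122  0.164]
```

View pics/c0.png

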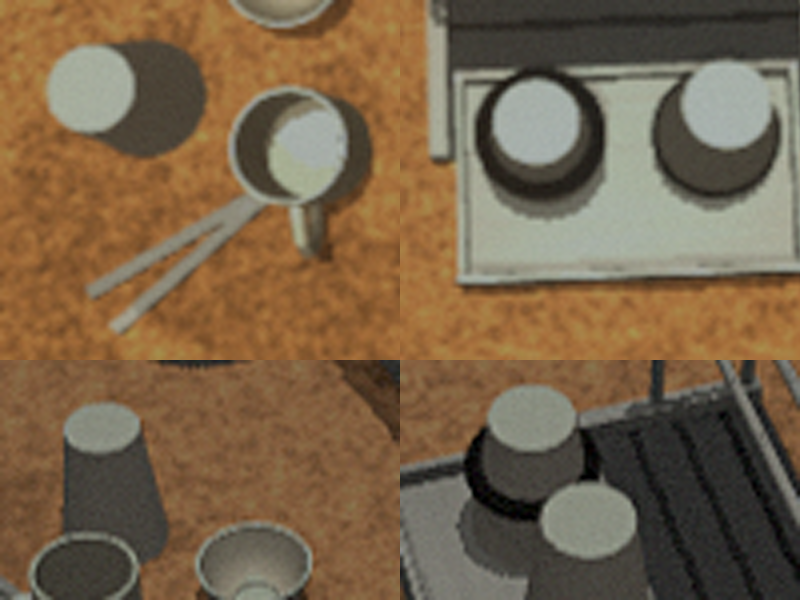

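```bash
cat >> h.py <<'E'
def to(p,az=None):
    "tool-frame shift to world point p; turn about tool z so that tool y has world azimuth az (deg)"
    o=readout.get_obs(); T=R.from_quat(o["tool_rot"]); d=T.inv().apply(np.array(p)-o["eef_pos"])
    m=T.as_matrix(); a=np.degrees(np.arctan2(m[1,1],m[0,1]))
    tilt=T.inv().apply(np.cross(m[:,2],[0,0,-1]))
    print("t",o["clock"],"pos",o["eef_pos"].round(4),"shift",d.round(4),"y-az",a.round(2),"tilt fix",tilt.round(4),"F",o["ft_force"].round(1),"w",round(o["grip_width"],4))
E
python3 - <<'E'
from h import *
P={}
for n,t,s,z in(("loose",(127.4,241.6),(220.1,121.6),.11),("lone",(258.6,200.1),(282.4,194.1),.124),("pair",(306.4,195.9),(296.9,219.6),.164)):
    a=plane("top",*t,z);b=plane("side",*s,z);P[n]=(a+b)/2
    e1,d1=ray("top",*t);e2,d2=ray("side",*s)
    k=np.linalg.lstsq(np.stack([d1,-d2],1),e2-e1,rcond=None)[0]
    print(n,a.round(4),b.round(4),"tri",((e1+d1*k[0]+e2+d2*k[1])/2).round(4))
v=P["pair"]-P["lone"];print(np.linalg.norm(v[:2]),np.degrees(np.arctan2(v[0],-v[1])))
to([*P["loose"][:2],.2])
E
```

```text
loose [0.4702 0.3444 0.11  ] [0.4704 0.3437 0.11  ] tri [0.4704 0.3448 0.1091]
lone [ 0.5767 -0.0025  0.124 ] [ 0.5769 -0.0033  0.124 ] tri [ 0.577  -0.0024  0.123 ]
pair [ 0.58   -0.1266  0.164 ] [ 0.5816 -0.1268  0.164 ] tri [ 0.5808 -0.1267  0.1637]
0.12386825855216098 1.8466561978382283
t 0.1 pos [0.2203 0.4483 0.2475] shift [-0.2704  0.0169  0.0474] y-az 63.83 tilt fix [-0.0019  0.      0.    ] F [-0.8 -0.1 -0.1] w 0.0853
```

```bash
python3 -m crank '-0.034 0.002 0.004 0 0 0 -1;-0.034 0.002 0.004 0 0 0 -1;-0.034 0.002 0.004 0 0 0 -1;-0.034 0.002 0.004 0 0 0 -1;-0.034 0.002 0.004 0 0 0 -1;-0.034 0.002 0.004 0 0 0 -1;-0.034 0.002 0.004 0 0 0 -1;-0.032 0.003 0.004 0 0 0 -1;0 0 0 0 0 0.12 -1;0 0 0 0 0 0.12 -1;0 0 0 0 0 0.12 -1;0 0 0 0 0 0.12 -1;0 0 0 0 0 0 -1;0 0 0 0 0 0 -1'
python3 -c "
from h import *
to([.4703,.3443,.14])"
```

```text
clock: 1.27
eef_pos: [0.4795, 0.337, 0.2032]
tool_rot: [0.454, 0.891, -0.008, -0.004]
ft_force: [1.0, 0.9, -0.0]
grip_width: 0.0852
t 1.2667 pos [0.4795 0.337  0.2032] shift [ 0.0114 -0.002   0.0632] y-az 35.95 tilt fix [-0.0183  0.0006 -0.    ] F [ 1.   0.9 -0. ] w 0.0852
```

```bash
python3 -m crank '0.006 -0.001 0.02 -0.018 0 0 -1;0.006 -0.001 0.02 0 0 0 -1;0 0 0.022 0 0 0 -1;0 0 0 0 0 0 -1;0 0 0 0 0 0 -1'
python3 -c "
from h import *
to([.4703,.3443,.078])
shot('side','s1')[90:190,160:320]
im=cv2.imread('pics/s1.png');cv2.imwrite('pics/s1c.png',cv2.resize(im[60:190,150:310],None,fx=4,fy=4,interpolation=cv2.INTER_CUBIC))"
```

```text
clock: 1.68
eef_pos: [0.4703, 0.3464, 0.1402]
tool_rot: [0.448, 0.894, 0.001, 0.001]
ft_force: [-0.4, 0.4, 0.2]
grip_width: 0.0852
t 1.6833 pos [0.4703 0.3464 0.1402] shift [-0.0016 -0.0014  0.0622] y-az 36.77 tilt fix [0.0027 0.0007 0.    ] F [-0.4  0.4  0.2] w 0.0852
```

View pics/s1c.png

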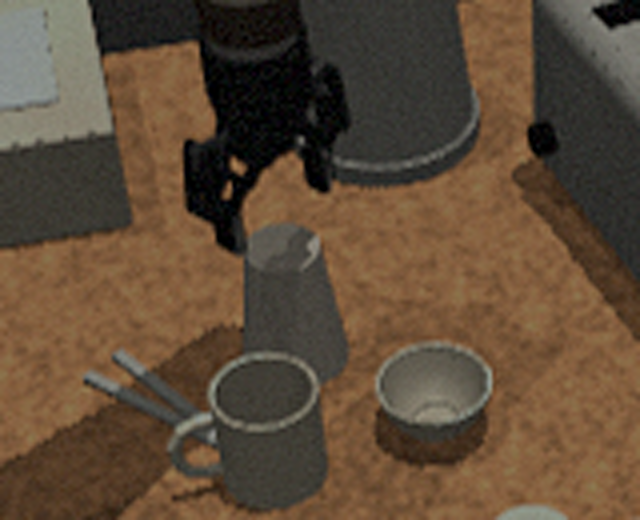

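The open jaws straddle the tumbler, whose top is near crop (283,247), and both fingers are clear of it. I'll descend and grip.

```bash
python3 -m crank '-0.0016 -0.0014 0.02 0.003 0 0 -1;0 0 0.02 0 0 0 -1;0 0 0.015 0 0 0 -1;0 0 0.007 0 0 0 -1;0 0 0 0 0 0 -1;0 0 0 0 0 0 1;0 0 0 0 0 0 1;0 0 0 0 0 0 1;0 0 0 0 0 0 1;0 0 0 0 0 0 1;0 0 0 0 0 0 1;0 0 0 0 0 0 1;0 0 0 0 0 0 1'
python3 -c "
from h import *
to([.4703,.3443,.078])"
```

```text
clock: 2.82
eef_pos: [0.4779, 0.3495, 0.0914]
tool_rot: [0.445, 0.895, 0.009, 0.005]
ft_force: [-0.2, 0.2, -1.8]
grip_width: 0.0629
t 2.8167 pos [0.4779 0.3495 0.0914] shift [ 0.0004 -0.0095  0.0132] y-az 37.1 tilt fix [ 0.0216  0.0011 -0.    ] F [-0.2  0.2 -1.8] w 0.0629
```

```bash
python3 -m crank '0 0 -0.01 0 0 0 1;0 0 -0.025 0 0 0 1;0 0 -0.035 0 0 0 1;0 0 -0.035 0 0 0 1;0 0 -0.035 0 0 0 1;0 0 -0.025 0 0 0 1;0 0 0 0 0 0 1;0 0 0 0 0 0 1'
python3 - <<'E'
from h import *
to([.577,-.0027,.26])
a=shot('top','t2')[200:290,60:200];b=shot('side','s2')[40:180,150:310]
a=cv2.resize(a,None,fx=4,fy=4,interpolation=cv2.INTER_CUBIC)
b=cv2.resize(b,None,fx=4,fy=4,interpolation=cv2.INTER_CUBIC)
cv2.imwrite('pics/c2.png',b)
cv2.imwrite('pics/c2t.png',a)
o=readout.get_obs();print(proj("side",o["eef_pos"]))
E
```

```text
clock: 3.48
eef_pos: [0.4726, 0.3459, 0.265]
tool_rot: [0.445, 0.895, 0.006, 0.004]
ft_force: [-0.0, 0.1, -0.8]
grip_width: 0.063
t 3.4833 pos [0.4726 0.3459 0.265 ] shift [-0.341  -0.1271  0.0034] y-az 37.11 tilt fix [0.0149 0.001  0.    ] F [-0.   0.1 -0.8] w 0.063
[214.88504328  78.09742951]
```

View pics/c2.png

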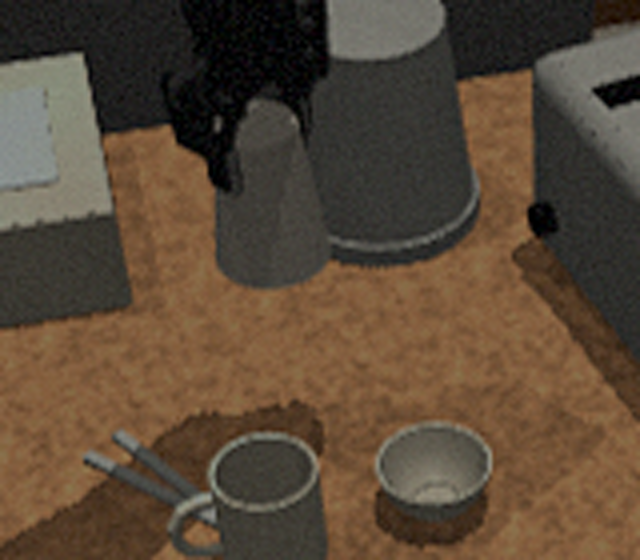

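The tumbler is held and hangs upright below the jaws (crop 215–330 × 100–285). The mug, bowl and tongs haven't moved. I'll carry it to above the lone tumbler.

```bash
python3 -m crank '-0.015 -0.006 0 0.015 0 0 1;-0.03 -0.011 0 0 0 0 1;-0.035 -0.013 0 0 0 0 1;-0.035 -0.013 0 0 0 0 1;-0.035 -0.013 0 0 0 0 1;-0.035 -0.013 0 0 0 0 1;-0.035 -0.013 0 0 0 0 1;-0.035 -0.013 0 0 0 0 1;-0.03 -0.011 0 0 0 0 1;-0.015 -0.006 0 0 0 0 1;0 0 0 0 0 0.1 1;0 0 0 0 0 0.1 1;0 0 0 0 0 0.1 1;0 0 0 0 0 0.1 1;0 0 0 0 0 0.1 1;0 0 0 0 0 0.1 1;0 0 0 0 0 0 1;0 0 0 0 0 0 1'
python3 -c "
from h import *
to([.577,-.0027,.25])"
```

```text
clock: 5.08
eef_pos: [0.5501, 0.0204, 0.2238]
tool_rot: [0.699, 0.714, -0.03, -0.021]
ft_force: [-0.5, -0.1, -0.8]
grip_width: 0.063
t 5.0833 pos [0.5501 0.0204 0.2238] shift [-0.024   0.0244 -0.0278] y-az 1.22 tilt fix [-0.0728  0.0124  0.    ] F [-0.5 -0.1 -0.8] w 0.063
```

```bash
python3 -m crank '0 0 -0.028 -0.04 0.006 0 1;-0.012 0.008 0 -0.033 0.006 0 1;-0.012 0.008 0 0 0 0 1;0 0.008 0 0 0 0 1;0 0 0 0 0 0 1;0 0 0 0 0 0 1'
python3 -c "
from h import *
to([.577,-.0027,.25])"
```

```text
clock: 5.58
eef_pos: [0.5745, -0.0019, 0.2454]
tool_rot: [0.694, 0.72, -0.004, -0.004]
ft_force: [0.3, 0.8, -0.5]
grip_width: 0.0633
t 5.5833 pos [ 0.5745 -0.0019  0.2454] shift [-0.0008  0.0025 -0.0046] y-az 2.06 tilt fix [-0.0111 -0.001  -0.    ] F [ 0.3  0.8 -0.5] w 0.0633
```

Now I'll fix the tilt and check the held tumbler's position and tilt in both views.

```bash
python3 -m crank '-0.001 0.003 0 -0.011 0 0 1;0 0 0 0 0 0 1;0 0 0 0 0 0 1'
python3 - <<'E'
from h import *
to([.577,-.0027,.25])
b=shot('side','s3')[90:290,210:350];a=shot('top','t3')[150:250,210:350]
o=readout.get_obs();print(o["eef_pos"],proj("side",o["eef_pos"]),proj("side",o["eef_pos"]-[0,0,.0914]),proj("side",o["eef_pos"]+[0,0,.0186]))
b=cv2.resize(b,None,fx=4,fy=4,interpolation=cv2.INTER_CUBIC)[:600]
cv2.imwrite('pics/c3.png',b)
E
```

```text
clock: 5.83
eef_pos: [0.5768, -0.0015, 0.2435]
tool_rot: [0.693, 0.721, -0.001, -0.002]
ft_force: [-1.1, 0.9, -0.7]
grip_width: 0.0629
t 5.8333 pos [ 0.5768 -0.0015  0.2435] shift [-0.0012  0.0001 -0.0065] y-az 2.23 tilt fix [-0.0032 -0.0017 -0.    ] F [-1.1  0.9 -0.7] w 0.0629
[ 0.57682794 -0.0014902   0.24370696] [281.71646349 160.47563635] [282.09962604 186.18913522] [281.633023   154.87606315]
```

View pics/c3.png

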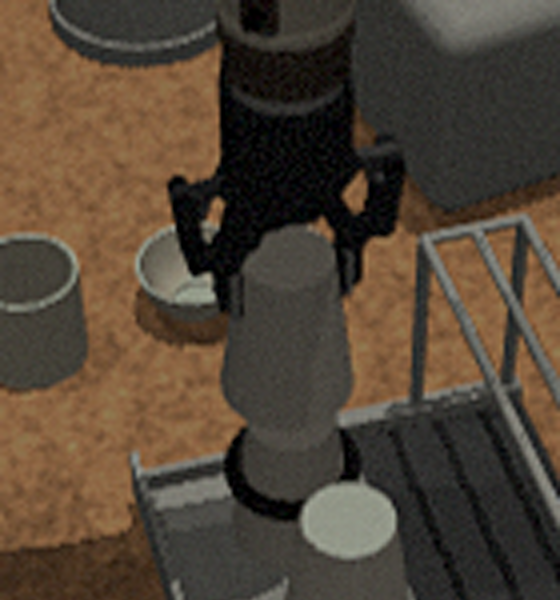

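The held tumbler's mouth is centred at about crop (287,385), against a prediction of (288,385), and its top matches too. It's upright and on axis, so I'll lower it.

```bash
python3 -m crank '-0.001 0 0.015 -0.003 0 0 1;0 0 0.02 0 0 0 1;0 0 0.02 0 0 0 1;0 0 0.005 0 0 0 1;0 0 0 0 0 0 1;0 0 0 0 0 0 1'
python3 -c "
from h import *
to([.577,-.0027,.1454])"
```

```text
clock: 6.43
eef_pos: [0.5775, -0.0013, 0.1843]
tool_rot: [0.692, 0.721, 0.002, 0.001]
ft_force: [-0.0, 0.6, -0.5]
grip_width: 0.0629
t 6.4333 pos [ 0.5775 -0.0013  0.1843] shift [-0.0014 -0.0007  0.0389] y-az 2.35 tilt fix [ 0.0043 -0.0016  0.    ] F [-0.   0.6 -0.5] w 0.0629
```

```bash
for i in 1; do python3 -m crank '-0.001 0 0.008 0.002 0 0 1;0 0 0.005 0 0 0 1;0 0 0.004 0 0 0 1;0 0 0 0 0 0 1'; done
python3 -c "
from h import *
to([.577,-.0027,.1454])"
```

```text
clock: 6.77
eef_pos: [0.5797, -0.0023, 0.1693]
tool_rot: [0.692, 0.722, 0.003, 0.002]
ft_force: [-0.3, 0.7, -1.6]
grip_width: 0.0634
t 6.7667 pos [ 0.5797 -0.0023  0.1693] shift [-0.0004 -0.0029  0.0239] y-az 2.37 tilt fix [ 0.008  -0.0013 -0.    ] F [-0.3  0.7 -1.6] w 0.0634
```

```bash
python3 -m crank '0 -0.003 0.003 0.006 0 0 1;0 0 0.003 0 0 0 1;0 0 0.003 0 0 0 1;0 0 0 0 0 0 1'
python3 -c "
from h import *
to([.577,-.0027,.1454])"
```

```text
clock: 7.1
eef_pos: [0.5776, -0.0024, 0.1632]
tool_rot: [0.692, 0.722, 0.003, 0.002]
ft_force: [-0.0, 0.0, -0.7]
grip_width: 0.0632
t 7.1 pos [ 0.5776 -0.0024  0.1632] shift [-0.0003 -0.0007  0.0178] y-az 2.37 tilt fix [ 0.0063 -0.0012 -0.    ] F [-0.   0.  -0.7] w 0.0632
```

The force shows no contact 8 mm below where I expected it, so I'll look before going on.

Run:
```python
from h import *
b=shot('side','s4')[130:280,220:350]
b=cv2.resize(b,None,fx=4,fy=4,interpolation=cv2.INTER_CUBIC)
b=cv2.convertScaleAbs(b,alpha=1.6)
cv2.imwrite('pics/c4.png',b)
for p in ([.5776,-.0024,.1632],[.5776,-.0024,.1632+.0186],[.5776,-.0024,.1632-.0914],[.5812,-.1267,.164]): print((proj("side",p)-[220,130])*4+1.5)
o=readout.get_obs();print(o["tau"].round(2))
```

```text
[251.25168483 215.37030551]
[250.96665011 195.09490723]
[252.56474648 308.7724277 ]
[308.44848952 359.84139243]
[ 0.000e+00 -4.557e+01  2.437e+01 -4.000e-02  1.000e-02 -0.000e+00]
```

View pics/c4.png

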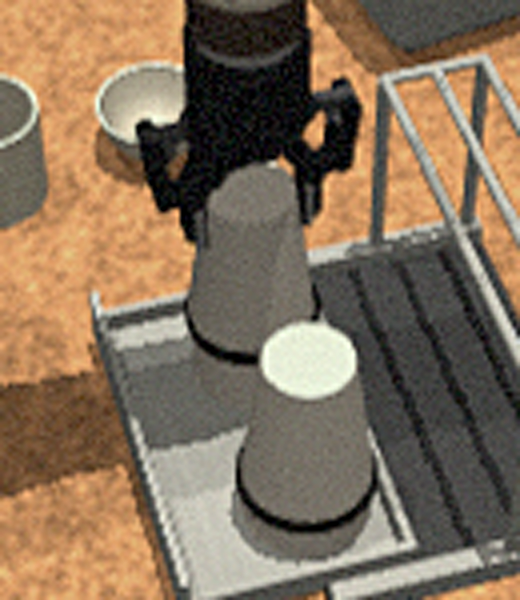

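The loose tumbler is over the lone one. Its top is at crop (252,193), against a prediction of (251,195), and its mouth sits on the black collar. Zero rows relax the force, so I'll press on in small steps and read the force while it moves.

```bash
python3 -m crank '0 -0.001 0.003 0.006 0 0 1;0 0 0.003 0 0 0 1'
python3 -m crank '0 0 0.003 0 0 0 1;0 0 0.002 0 0 0 1'
python3 -c "
from h import *
to([.577,-.0027,.1454])"
```

```text
clock: 7.32
eef_pos: [0.5781, -0.0023, 0.1594]
tool_rot: [0.692, 0.722, 0.002, 0.001]
ft_force: [-3.5, 0.6, 6.4]
grip_width: 0.0631
clock: 7.48
eef_pos: [0.5781, -0.0023, 0.1561]
tool_rot: [0.692, 0.722, 0.002, 0.002]
ft_force: [-3.3, 0.2, 6.5]
grip_width: 0.0629
t 7.4833 pos [ 0.5781 -0.0023  0.1561] shift [-0.0004 -0.0011  0.0107] y-az 2.37 tilt fix [ 0.0056 -0.0012  0.    ] F [-3.3  0.2  6.5] w 0.0629
```

```bash
python3 -m crank '0 0 0.003 0.003 0 0 1;0 0 0.003 0 0 0 1;0 0 0.002 0 0 0 1'
python3 -m crank '0 0 0.001 0 0 0 1'
python3 -c "
from h import *
to([.577,-.0027,.1454])"
```

```text
clock: 7.73
eef_pos: [0.5782, -0.0023, 0.1513]
tool_rot: [0.692, 0.722, 0.002, 0.001]
ft_force: [-2.4, 1.4, 8.7]
grip_width: 0.0633
clock: 7.82
eef_pos: [0.5782, -0.0023, 0.1512]
tool_rot: [0.692, 0.722, 0.002, 0.002]
ft_force: [-1.7, 0.3, 5.4]
grip_width: 0.0632
t 7.8167 pos [ 0.5782 -0.0023  0.1512] shift [-0.0004 -0.0012  0.0058] y-az 2.37 tilt fix [ 0.0054 -0.001   0.    ] F [-1.7  0.3  5.4] w 0.0632
```

```bash
python3 -m crank '0 0 0.002 0 0 0 1;0 0 0.003 0 0 0 1'
python3 -m crank '0 0 0 0 0 0 1'
python3 - <<'E'
from h import *
to([.577,-.0027,.1454])
b=shot('side','s5')[150:270,240:340]
b=cv2.resize(b,None,fx=5,fy=5,interpolation=cv2.INTER_CUBIC)
b=cv2.convertScaleAbs(b,alpha=1.7)
cv2.imwrite('pics/c5.png',b)
for z in(.16,.164,.168): print((proj("side",[.577,-.0027,z])-[240,150])*5+2)
print((proj("side",[.5812,-.1267,.164])-[240,150])*5+2)
E
```

```text
clock: 7.98
eef_pos: [0.5784, -0.0023, 0.1488]
tool_rot: [0.692, 0.722, 0.003, 0.002]
ft_force: [-3.3, 0.5, 8.3]
grip_width: 0.0631
clock: 8.07
eef_pos: [0.5783, -0.0023, 0.149]
tool_rot: [0.692, 0.722, 0.003, 0.002]
ft_force: [0.3, 0.2, -1.1]
grip_width: 0.063
t 8.0667 pos [ 0.5783 -0.0023  0.149 ] shift [-0.0004 -0.0013  0.0036] y-az 2.37 tilt fix [ 0.0074 -0.0008 -0.    ] F [ 0.3  0.2 -1.1] w 0.063
[213.25639291 174.27596006]
[213.17833227 168.89446356]
[213.09989598 163.48706946]
[285.6856119  349.92674054]
```

View pics/c5.png

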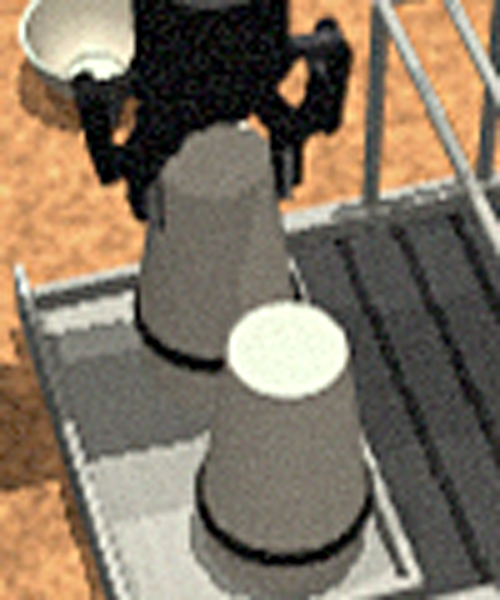

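The loose tumbler's top is centred at about crop (214,161), which puts it near z 0.168, in agreement with the TCP figure. It needs about 3 mm more.

```bash
python3 -m crank '0 0 0.003 0 0 0 1;0 0 0.0025 0 0 0 1'
python3 -m crank '0 0 0 0 0 0 1'
```

```text
clock: 8.28
eef_pos: [0.5786, -0.0022, 0.145]
tool_rot: [0.692, 0.722, 0.003, 0.003]
ft_force: [-2.6, -0.5, 8.3]
grip_width: 0.0637
clock: 8.37
eef_pos: [0.5785, -0.0022, 0.1451]
tool_rot: [0.692, 0.722, 0.003, 0.003]
ft_force: [-0.7, 0.2, -1.4]
grip_width: 0.0635
```

On target. I'll release and go straight up and back towards the robot.

```bash
python3 -m crank '0 0 0 0 0 0 -1;0 0 0 0 0 0 -1;0 0 0 0 0 0 -1;0 0 0 0 0 0 -1;0 0 0 0 0 0 -1;0 0 0 0 0 0 -1;0 0 -0.01 0 0 0 -1;0 0 -0.02 0 0 0 -1;0 0 -0.03 0 0 0 -1;0 0 -0.03 0 0 0 -1;0 0 -0.03 0 0 0 -1;0 -0.03 0 0 0 0 -1;0 -0.04 0 0 0 0 1;0 -0.04 0 0 0 0 1;0 -0.04 0 0 0 0 1;0 -0.03 0 0 0 0 1;0 0 0 0 0 0 1;0 0 0 0 0 0 1'
python3 - <<'E'
from h import *
to([.4,-.06,.15])
b=shot('side','s6');t=shot('top','t6')
b=cv2.resize(b[150:270,240:340],None,fx=4,fy=4,interpolation=cv2.INTER_CUBIC);b=cv2.convertScaleAbs(b,alpha=1.4)
t=cv2.resize(t[160:280,230:330],None,fx=4,fy=4,interpolation=cv2.INTER_CUBIC)
cv2.imwrite('pics/c6.png',np.hstack([b,t]))
E
```

```text
clock: 9.87
eef_pos: [0.3935, -0.0101, 0.2743]
tool_rot: [0.692, 0.722, 0.006, 0.006]
ft_force: [0.4, 0.5, 0.6]
grip_width: 0.012
t 9.8667 pos [ 0.3935 -0.0101  0.2743] shift [-0.0502  0.0023  0.1244] y-az 2.38 tilt fix [ 0.0173 -0.0001 -0.    ] F [0.4 0.5 0.6] w 0.012
```

View pics/c6.png

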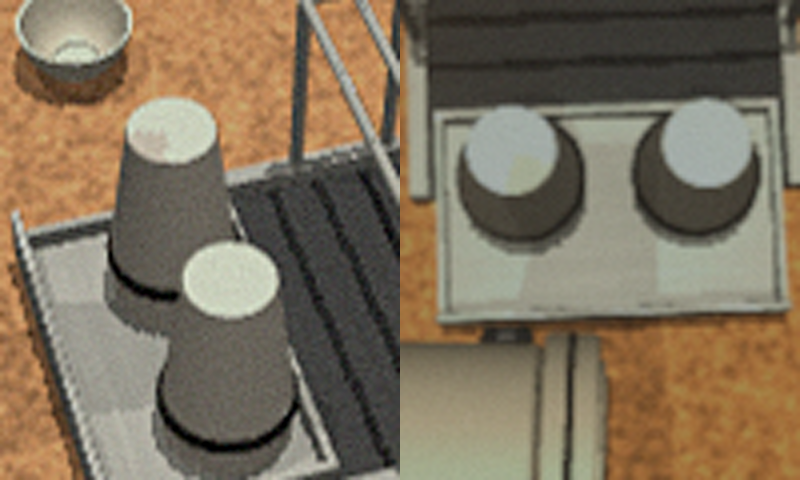

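The released tumbler stands upright, with its side-view top at crop (171,131) and the pair's at (230,280). I'll triangulate both tops from fitted ellipses.

Run:
```python
from h import *
b=cv2.imread('pics/s6.png');t=cv2.imread('pics/t6.png')
def ell(im,u,v,thr,n):
    r=16;g=cv2.GaussianBlur(im[...,0],(3,3),0)
    g=cv2.resize(g[v-r:v+r,u-r:u+r],None,fx=8,fy=8,interpolation=cv2.INTER_CUBIC)
    m=(g>thr).astype(np.uint8);cs=cv2.findContours(m,0,1)[0]
    c=max(cs,key=cv2.contourArea);(x,y),ax,an=cv2.fitEllipse(cv2.convexHull(c))
    q=np.array([(x+.5)/8-.5+u-r,(y+.5)/8-.5+v-r]);print(n,q.round(2),np.round(np.array(ax)/8,1),g[8*r,8*r]);return q
for th in(120,):
  S={"loose":ell(b,282,182,th,"sl"),"pair":ell(b,297,220,th,"sp")}
  T={"loose":ell(t,258,197,th+20,"tl"),"pair":ell(t,307,195,th+20,"tp")}
for k in S:
    e1,d1=ray("top",*T[k]);e2,d2=ray("side",*S[k])
    w=np.linalg.lstsq(np.stack([d1,-d2],1),e2-e1,rcond=None)[0]
    print(k,((e1+d1*w[0]+e2+d2*w[1])/2).round(4))
M={"loose":(282.4,182.4,257.6,197.4),"pair":(297.1,219.6,306.6,195.4)}
for k,(a,bb,c,d) in M.items():
    e1,d1=ray("top",c,d);e2,d2=ray("side",a,bb)
    w=np.linalg.lstsq(np.stack([d1,-d2],1),e2-e1,rcond=None)[0]
    print("eye",k,((e1+d1*w[0]+e2+d2*w[1])/2).round(4))
```

```text
sl [282.52 181.9 ] [15. 21.] 134
sp [297.01 219.49] [17.4 22.6] 135
tl [254.57 197.03] [20.6 28. ] 166
tp [308.24 195.02] [21.  26.1] 167
loose [0.5793 0.006  0.1597]
pair [ 0.5809 -0.1309  0.1695]
eye loose [ 0.577  -0.0021  0.1668]
eye pair [ 0.5816 -0.1271  0.1642]
```

Run:
```python
from h import *
from scipy.optimize import brentq
b=cv2.imread('pics/s6.png').mean(2)
s0=cv2.imread('pics/s0.png').mean(2)
c=viewer.calibration("side")
def edges(im,xy,z0,n):
    # mean column profile round the axis; half-level crossings of the bright disc
    u,v=proj("side",[*xy,z0]); us=np.arange(int(u)-4,int(u)+6)
    f=np.array([np.interp(np.arange(v-18,v+22,.1),np.arange(420),im[:,k]) for k in us]).mean(0); vs=np.arange(v-18,v+22,.1)
    hi=np.median(f[(vs>v-3)&(vs<v+3)]); near=vs[(vs>v)&(f<(hi+np.median(f[(vs>v+12)&(vs<v+16)]))/2)][0]
    far=vs[(vs<v)&(f<(hi+np.median(f[(vs<v-13)]))/2)][-1]
    view=np.array(xy)-c["eye"][:2];view/=np.linalg.norm(view)
    # model mean over same columns
    def model(z,sg):
        a=np.linspace(0,2*np.pi,721);P=np.array([proj("side",[xy[0]+.029*np.cos(t),xy[1]+.029*np.sin(t),z]) for t in a])
        P=P[(P[:,0]>us[0])&(P[:,0]<us[-1])]; cv=proj("side",[*xy,z])[1]
        return P[(P[:,1]-cv)*sg>0][:,1].mean()
    zn=brentq(lambda z:model(z,1)-near,.08,.22);zf=brentq(lambda z:model(z,-1)-far,.08,.22)
    print(n,"near",round(near,2),"far",round(far,2),"z near/far/mean",round(zn,4),round(zf,4),round((zn+zf)/2,4))
edges(s0,(.577,-.0027),.124,"lone before(.124)")
edges(s0,(.5812,-.1267),.164,"pair before")
edges(b,(.577,-.0027),.164,"loose now")
edges(b,(.5812,-.1267),.164,"pair now")
```

```text
Traceback (most recent call last):
  File "h.py", line 10, in proj
    c=viewer.calibration(name); q=R.from_quat(c["rotation"]).as_matrix().T@(np.array(p)-c["eye"])
ValueError: time passes only in moves, steps and waits
```

```bash
python3 - <<'E'
s=open('h.py').read().replace("viewer.calibration(name)","cal(name)").replace("def ray","from functools import cache\n@cache\ndef cal(n): return viewer.calibration(n)\ndef ray",1)
open('h.py','w').write(s)
E
python3 - <<'E'
from h import *
b=cv2.imread('pics/s6.png').mean(2);s0=cv2.imread('pics/s0.png').mean(2)
def edges(im,xy,z0,n):
    u,v=proj("side",[*xy,z0]); us=np.arange(int(u)-4,int(u)+6); vs=np.arange(v-18,v+22,.1)
    f=np.array([np.interp(vs,np.arange(420),im[:,k]) for k in us]).mean(0)
    hi=np.median(f[(vs>v-3)&(vs<v+3)]); near=vs[(vs>v)&(f<(hi+np.median(f[(vs>v+12)&(vs<v+16)]))/2)][0]
    g=(vs<v)&(f<(hi+np.median(f[vs<v-13]))/2); far=vs[g][-1] if g.any() else np.nan
    zs=np.linspace(z0-.015,z0+.015,31);a=np.linspace(0,2*np.pi,181);N=[];F=[]
    for z in zs:
        P=np.array([proj("side",[xy[0]+.029*np.cos(t),xy[1]+.029*np.sin(t),z]) for t in a]);cv=proj("side",[*xy,z])[1]
        k=(P[:,0]>us[0])&(P[:,0]<us[-1]);N.append(P[k&(P[:,1]>cv)][:,1].mean());F.append(P[k&(P[:,1]<cv)][:,1].mean())
    zn=np.interp(-near,-np.array(N),zs);zf=np.interp(-far,-np.array(F),zs)
    print(n,round(near,2),round(far,2),"z near/far/mean",round(zn,4),round(zf,4),round((zn+zf)/2,4))
edges(s0,(.577,-.0027),.124,"lone before(.124)")
edges(s0,(.5812,-.1267),.164,"pair before")
edges(b,(.577,-.0027),.164,"loose now")
edges(b,(.5812,-.1267),.164,"pair now")
E
```

```text
lone before(.124) 202.01 185.91 z near/far/mean 0.1242 0.1243 0.1243
pair before 228.79 210.19 z near/far/mean 0.1644 0.1654 0.1649
loose now 190.18 173.78 z near/far/mean 0.1692 0.17 0.1696
pair now 228.59 210.29 z near/far/mean 0.1652 0.165 0.1651
```

```bash
python3 -m crank '0 0.02 0 0.017 0 0 1;0 0.035 0 0 0 0 1;0 0.035 0 0 0 0 1;0 0.035 0 0 0 0 1;0 0.03 0 0 0 0 1;0 0.015 0 0 0 0 1;0 0 0 0 0 0 1;0 0 0 0 0 0 1'
python3 -c "
from h import *
print(plane('top',257.6,197.4,.168))
to([.577,-.0025,.2])"
```

```text
clock: 10.63
eef_pos: [0.5824, -0.0019, 0.2705]
tool_rot: [0.692, 0.722, 0.001, 0.001]
ft_force: [0.2, 0.7, -0.5]
grip_width: 0.0001
[ 0.57619295 -0.00217485  0.168     ]
t 10.6333 pos [ 0.5824 -0.0019  0.2705] shift [-0.0003 -0.0056  0.0705] y-az 2.44 tilt fix [ 0.0024  0.0001 -0.    ] F [ 0.2  0.7 -0.5] w 0.0001
```

```bash
python3 -m crank '0 -0.005 0.025 0.002 0 0 1;0 -0.001 0.025 0 0 0 1;0 0 0.015 0 0 0 1;0 0 0.006 0 0 0 1;0 0 0 0 0 0 1'
python3 -m crank '0 0 0.003 0 0 0 1;0 0 0.003 0 0 0 1'
python3 -m crank '0 0 0.003 0 0 0 1'
python3 -m crank '0 0 0.002 0 0 0 1'
```

```text
clock: 11.05
eef_pos: [0.5766, -0.0021, 0.1964]
tool_rot: [0.692, 0.722, 0.0, 0.0]
ft_force: [-0.3, -0.6, -0.5]
grip_width: 0.0
clock: 11.22
eef_pos: [0.5767, -0.0021, 0.1917]
tool_rot: [0.692, 0.722, 0.001, 0.001]
ft_force: [0.1, 0.7, -0.6]
grip_width: 0.0002
clock: 11.3
eef_pos: [0.5773, -0.0021, 0.1896]
tool_rot: [0.692, 0.722, 0.001, 0.001]
ft_force: [-1.4, 0.3, 0.1]
grip_width: -0.0
clock: 11.38
eef_pos: [0.5777, -0.0021, 0.1882]
tool_rot: [0.692, 0.722, 0.002, 0.002]
ft_force: [-0.1, -0.3, -0.6]
grip_width: 0.0005
```

```bash
python3 -m crank '0 -0.001 0.002 0 0 0 1'
python3 -m crank '0 0 0.002 0 0 0 1'
python3 -m crank '0 0 0.002 0 0 0 1'
```

```text
clock: 11.47
eef_pos: [0.5772, -0.0022, 0.1868]
tool_rot: [0.692, 0.722, 0.002, 0.002]
ft_force: [0.2, -0.2, -0.4]
grip_width: -0.0004
clock: 11.55
eef_pos: [0.5774, -0.0022, 0.1853]
tool_rot: [0.692, 0.722, 0.003, 0.003]
ft_force: [-0.3, 0.1, -0.4]
grip_width: -0.0002
clock: 11.63
eef_pos: [0.578, -0.0022, 0.1845]
tool_rot: [0.692, 0.722, 0.003, 0.004]
ft_force: [-2.3, 0.1, 8.8]
grip_width: 0.0001
```

Contact came at TCP 0.185, so the top is at about 0.168, which agrees with the image. It must go down to TCP 0.181.

```bash
python3 -m crank '0 0 0.002 0 0 0 1'
python3 -m crank '0 0 0.002 0 0 0 1'
python3 -m crank '0 0 0.001 0 0 0 1'
```

```text
clock: 11.72
eef_pos: [0.5783, -0.0022, 0.184]
tool_rot: [0.692, 0.722, 0.004, 0.004]
ft_force: [-3.6, -0.6, 8.3]
grip_width: -0.0002
clock: 11.8
eef_pos: [0.5785, -0.0022, 0.1838]
tool_rot: [0.692, 0.722, 0.005, 0.005]
ft_force: [-3.6, 0.4, 8.9]
grip_width: 0.0001
clock: 11.88
eef_pos: [0.5787, -0.0022, 0.184]
tool_rot: [0.692, 0.722, 0.005, 0.006]
ft_force: [-1.1, -0.1, 1.9]
grip_width: -0.0003
```

```bash
python3 -m crank '0 -0.001 0.003 0.008 0 0 1'
python3 -m crank '0 0 0.003 0.002 0 0 1'
```

```text
clock: 11.97
eef_pos: [0.5781, -0.0022, 0.1828]
tool_rot: [0.692, 0.722, 0.003, 0.004]
ft_force: [-2.4, 0.9, 8.9]
grip_width: -0.0003
clock: 12.05
eef_pos: [0.5787, -0.0022, 0.1816]
tool_rot: [0.692, 0.722, 0.003, 0.004]
ft_force: [-3.2, -0.2, 10.4]
grip_width: -0.0001
```

The force is 10.4 N, as expected at level, and the top is at about 0.1646. I'll lift off, measure, and move to the front of the tray.

```bash
python3 -m crank '0 0 -0.01 0 0 0 1;0 0 -0.03 0 0 0 1;0 0 -0.03 0 0 0 1;0 0 -0.02 0 0 0 1;0 -0.035 0 0.006 0 0 1;0 -0.035 0 0 0 0 1;0 -0.035 0 0 0 0 1;0 -0.035 0 0 0 0 1;0 -0.035 0 0 0 0 1;0 -0.01 0 0 0 0 1;0 0 0 0 0 0 1;0 0 0 0 0 0 1'
python3 - <<'E'
from h import *
im=shot('side','s7');b=im.mean(2)
def edges(im,xy,z0,n):
    u,v=proj("side",[*xy,z0]); us=np.arange(int(u)-4,int(u)+6); vs=np.arange(v-18,v+22,.1)
    f=np.array([np.interp(vs,np.arange(420),im[:,k]) for k in us]).mean(0)
    hi=np.median(f[(vs>v-3)&(vs<v+3)]); near=vs[(vs>v)&(f<(hi+np.median(f[(vs>v+12)&(vs<v+16)]))/2)][0]
    far=vs[(vs<v)&(f<(hi+np.median(f[vs<v-13]))/2)][-1]
    zs=np.linspace(z0-.015,z0+.015,31);a=np.linspace(0,2*np.pi,181);N=[];F=[]
    for z in zs:
        P=np.array([proj("side",[xy[0]+.029*np.cos(t),xy[1]+.029*np.sin(t),z]) for t in a]);cv=proj("side",[*xy,z])[1]
        k=(P[:,0]>us[0])&(P[:,0]<us[-1]);N.append(P[k&(P[:,1]>cv)][:,1].mean());F.append(P[k&(P[:,1]<cv)][:,1].mean())
    zn=np.interp(-near,-np.array(N),zs);zf=np.interp(-far,-np.array(F),zs)
    print(n,round(near,2),round(far,2),"z",round(zn,4),round(zf,4),round((zn+zf)/2,4))
edges(b,(.577,-.0027),.164,"loose")
edges(b,(.5812,-.1267),.164,"pair")
# plate centre: midway between axes, 100 mm ahead along -x_dir
y=np.radians(1.8);d=np.array([np.cos(y),np.sin(y)]);m=np.array([.5791,-.0647]);f=m-.1*d
print("front",f,"start pt",f-.06*d)
to([*(f-.06*d),.2])
E
```

```text
clock: 13.05
eef_pos: [0.3896, -0.0103, 0.2772]
tool_rot: [0.692, 0.722, 0.003, 0.004]
ft_force: [0.8, -0.5, 0.3]
grip_width: 0.0001
loose 191.08 174.78 z 0.1658 0.1663 0.1661
pair 228.59 210.29 z 0.1652 0.165 0.1651
front [ 0.47914934 -0.06784108] start pt [ 0.41917895 -0.06972572]
t 13.1 pos [ 0.3901 -0.0103  0.2773] shift [-0.0605  0.0256  0.0777] y-az 2.46 tilt fix [ 0.0113  0.0016 -0.    ] F [ 0.2 -0.1 -0.2] w 0.0003
```

The loose tumbler is within about 1 mm of level with the pair (0.1661 against 0.1651). Next I'll go down in front of the plate's centre and push.

```bash
python3 -m crank '-0.03 0.01 0.02 0.011 0 0 1;-0.03 0.005 0.03 0 0 0 1;0 0 0.035 0 0 0 1;0 0 0.035 0 0 0 1;0 0 0.035 0 0 0 1;0 0 0.03 0 0 0 1;0 0 0 0 0 0 1;0 0 0 0 0 0 1'
python3 -c "
from h import *
to([.43,-.0695,.04])"
```

```text
clock: 13.77
eef_pos: [0.4289, -0.0747, 0.0883]
tool_rot: [0.691, 0.723, 0.005, 0.008]
ft_force: [0.3, 0.0, 0.3]
grip_width: 0.0001
t 13.7667 pos [ 0.4289 -0.0747  0.0883] shift [0.0053 0.0005 0.0483] y-az 2.61 tilt fix [ 0.0184  0.0044 -0.    ] F [0.3 0.  0.3] w 0.0001
```

```bash
python3 -m crank '0.005 0 0.02 0.018 0.004 0.01 1;0 0 0.018 0 0 0 1;0 0 0.008 0 0 0 1;0 0 0 0 0 0 1'
python3 -m crank '0 0.01 0 0 0 0 1;0 0.01 0 0 0 0 1;0 0.01 0 0 0 0 1;0 0.01 0 0 0 0 1'
python3 -c "
from h import *
to([.479,-.068,.04])"
```

```text
clock: 14.1
eef_pos: [0.4378, -0.0706, 0.0462]
tool_rot: [0.694, 0.72, 0.003, 0.004]
ft_force: [0.3, 0.7, -0.3]
grip_width: 0.0002
clock: 14.43
eef_pos: [0.4786, -0.0694, 0.0515]
tool_rot: [0.694, 0.72, 0.002, 0.004]
ft_force: [-4.9, -0.8, -3.5]
grip_width: 0.0002
t 14.4333 pos [ 0.4786 -0.0694  0.0515] shift [0.0014 0.0003 0.0115] y-az 2.04 tilt fix [0.008  0.0027 0.    ] F [-4.9 -0.8 -3.5] w 0.0002
```

In contact and sliding (about 5 N). I'll push on with a small downward correction.

```bash
python3 -m crank '0 0.012 0.003 0.004 0.002 0 1;0 0.012 0.003 0 0 0 1;0 0.012 0.003 0 0 0 1;0 0.012 0.003 0 0 0 1;0 0.012 0.003 0 0 0 1'
python3 -c "
from h import *
to([.56,-.0655,.042])"
```

```text
clock: 14.85
eef_pos: [0.5374, -0.0677, 0.0455]
tool_rot: [0.695, 0.719, -0.002, -0.0]
ft_force: [-4.9, -0.7, 4.2]
grip_width: -0.0
t 14.85 pos [ 0.5374 -0.0677  0.0455] shift [0.0014 0.0227 0.0034] y-az 2.02 tilt fix [-0.0035  0.0022  0.    ] F [-4.9 -0.7  4.2] w -0.0
```

```bash
python3 -m crank '0 0.01 0.001 0 0 0 1;0 0.008 0.001 0 0 0 1'
python3 -m crank '0 0.006 0.001 0 0 0 1'
python3 -m crank '0 0.006 0.001 0 0 0 1'
python3 -m crank '0 0.006 0.001 0 0 0 1'
```

```text
clock: 15.02
eef_pos: [0.5549, -0.0672, 0.0457]
tool_rot: [0.695, 0.719, -0.004, -0.002]
ft_force: [-4.3, 0.6, 0.5]
grip_width: 0.0002
clock: 15.1
eef_pos: [0.5611, -0.0669, 0.0457]
tool_rot: [0.695, 0.719, -0.004, -0.002]
ft_force: [-12.6, -1.3, 4.2]
grip_width: 0.0003
clock: 15.18
eef_pos: [0.5612, -0.0669, 0.0453]
tool_rot: [0.695, 0.719, -0.009, -0.006]
ft_force: [-32.1, -0.7, 27.2]
grip_width: -0.0001
clock: 15.27
eef_pos: [0.561, -0.0669, 0.0451]
tool_rot: [0.695, 0.719, -0.014, -0.011]
ft_force: [-19.7, -0.8, 14.4]
grip_width: -0.0
```

The force jumped to 32 N with no further motion, at about 96 mm of travel, so that's the firm stop. I'll back off, raise clear, and check.

```bash
python3 -m crank '0 -0.01 0 0 0 0 1;0 -0.025 0 0 0 0 1;0 -0.035 0 0 0 0 1;0 -0.035 0 0 0 0 1;0 -0.035 0 0 0 0 1;0 -0.02 -0.02 0 0 0 1;0 0 -0.03 0 0 0 1;0 0 -0.03 0 0 0 1;0 0 -0.03 0 0 0 1;0 0 0 0 0 0 1;0 0 0 0 0 0 1'
python3 - <<'E'
from h import *
to([.4,-.06,.2])
a=shot('side','s8');b=shot('top','t8')
cv2.imwrite('pics/c8.png',np.vstack([cv2.resize(a[90:290,150:400],(750,600))[:, :],])[:600])
b=cv2.resize(b[110:290,100:340],None,fx=2.2,fy=2.2,interpolation=cv2.INTER_CUBIC)
a=cv2.resize(a[110:290,150:400],None,fx=2.2,fy=2.2,interpolation=cv2.INTER_CUBIC)
a=a[:,:b.shape[1]]
cv2.imwrite('pics/c8.png',cv2.resize(np.vstack([a[:300],b[:300]]),None,fx=1,fy=1))
E
```

```text
clock: 16.18
eef_pos: [0.4084, -0.0729, 0.1769]
tool_rot: [0.695, 0.719, -0.003, 0.002]
ft_force: [-0.1, -0.2, -0.4]
grip_width: 0.0
t 16.1833 pos [ 0.4084 -0.0729  0.1769] shift [ 0.013  -0.008  -0.0232] y-az 1.99 tilt fix [-0.0022  0.0075 -0.    ] F [-0.1 -0.2 -0.4] w 0.0
```

View pics/c8.png

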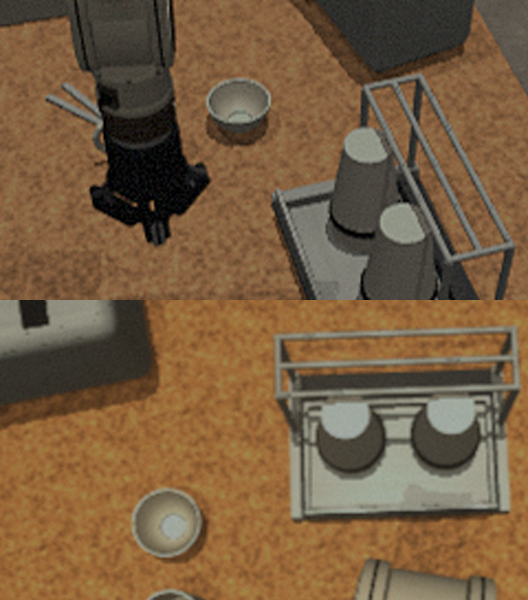

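The tray sits flush inside the rack, both stacks stand upright and level under the wire top, and the arm is clear. Handing in.

```bash
python3 -c "
from h import *
order.job_done()"
```

```text
the job is handed in; nothing more can be done
```

The loose tumbler is nested over the single one, level with the pair to about 1 mm. The tray is fully home, and I handed the job in at about 16 s with the arm touching nothing.

**Nesting:** I first pressed the tumbler down in the grip. It slipped about 4 mm there, so after release its top was at about 168–170 mm instead of 164. Contact with the shut fingertips confirmed about 168 mm. I then pressed it the rest of the way with the shut fingers, ending at 10.4 N, as expected at level. In the last height check, before the push, the camera gave 166.1 mm for its top and 165.1 mm for the pair's. The fingertip height gave about 164.6 mm for the loose one.

**Tray:** I pushed at the centre of the front plate until it stopped. The force rose to 32 N with no further motion after about 96 mm of travel. In the last picture the tray is flush with its rack and both stacks stand upright and level under the wire top.

**Bystanders:** In the last picture the bowl and the visible parts of the mug and tongs were where they had been. I did not recheck the spoon, sanitizer or squeezer, but the arm never went near them.

**Check that failed:** An automatic ellipse fit on the tumbler tops was thrown off by the bright tray, so I discarded it and used edge profiles from the side view instead.

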